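# Unplug the charged torch from the 12 V power box

## Task

The torch has finished charging: switch off the rocker in front of its socket on the power box, then pull the torch straight out against the socket's click and stand it, plug end down, in the empty pot without dropping it. Shut the dust cap flat over the bare socket. Leave the charger and the night light plugged in and switched on, and don't knock over or push aside the other things.

Things in the scene. Friction and masses are not known exactly. Their poses are not given: they have to be found in the camera images.
- power_box: flat grey 12 V power box, 161 (x) x 270 (y) x 80 mm high, will not shift. Origin: on the worktop below the middle socket; x away from the robot at yaw 0, y along the socket row; housing x -98 to +63, y -135 to +135 mm. In its top: three upright sockets at x 0, y +76 (left), 0 (mid), -76 mm (right); in front of each a rocker switch, behind each a hinged dust cap
- socket_left (a point): centre of the mouth of the left (+y) socket: 23 mm bore, 40 mm deep, in the top of the box, in a steel ring 45 mm across and 3 mm high
- socket_mid (a point): centre of the mouth of the middle socket: 23 mm bore, 40 mm deep, in the top of the box, in a steel ring 45 mm across and 3 mm high
- socket_right (a point): centre of the mouth of the right (-y) socket: 23 mm bore, 40 mm deep, in the top of the box, in a steel ring 45 mm across and 3 mm high
- rocker_left (a joint): rocker switch in front of the left socket, 22 x 45 mm (long along the box's x), see-saw about its middle at box x = -56 mm, surface 10 to 16 mm above the box top. +0.15 rad = on (far half down, near half raised), -0.15 rad = off (near half pressed down); it stays where it is left; about 4 N on the near half turns it
- rocker_left_near (a point): point to press to switch the left rocker off: on the surface of its near half, 16 mm from the pivot
- rocker_mid (a joint): rocker switch in front of the middle socket, 22 x 45 mm (long along the box's x), see-saw about its middle at box x = -56 mm, surface 10 to 16 mm above the box top. +0.15 rad = on (far half down, near half raised), -0.15 rad = off (near half pressed down); it stays where it is left; about 4 N on the near half turns it
- rocker_mid_near (a point): point to press to switch the middle rocker off: on the surface of its near half, 16 mm from the pivot
- rocker_right (a joint): rocker switch in front of the right socket, 22 x 45 mm (long along the box's x), see-saw about its middle at box x = -56 mm, surface 10 to 16 mm above the box top. +0.15 rad = on (far half down, near half raised), -0.15 rad = off (near half pressed down); it stays where it is left; about 4 N on the near half turns it
- rocker_right_near (a point): point to press to switch the right rocker off: on the surface of its near half, 16 mm from the pivot
- cap_left (a joint): dust cap of the left socket: black disc 43 mm across with a tab, hinged 30 mm behind (box +x) the socket's centre and 6 mm above the box top. 0 rad = shut, flat over the socket, free edge 59 mm from the hinge line; open it leans back at about 1.7 to 1.9 rad, 60 mm high. Stiff hinge (0.02 N m): it stays where left; push it over from behind, press it flat
- cap_mid (a joint): dust cap of the middle socket: black disc 43 mm across with a tab, hinged 30 mm behind (box +x) the socket's centre and 6 mm above the box top. 0 rad = shut, flat over the socket, free edge 59 mm from the hinge line; open it leans back at about 1.7 to 1.9 rad, 60 mm high. Stiff hinge (0.02 N m): it stays where left; push it over from behind, press it flat
- cap_right (a joint): dust cap of the right socket: black disc 43 mm across with a tab, hinged 30 mm behind (box +x) the socket's centre and 6 mm above the box top. 0 rad = shut, flat over the socket, free edge 59 mm from the hinge line; open it leans back at about 1.7 to 1.9 rad, 60 mm high. Stiff hinge (0.02 N m): it stays where left; push it over from behind, press it flat
- torch: torch, ringed aluminium cylinder 118 mm long: body 32 mm across, below it a plug 40 mm long, 21 mm across. Origin: tip of the plug; z: along the torch to its lens. Starts upright in any one socket, body 78 mm above the box. Sprung balls in the socket hold a groove of the plug: they let go at a straight pull of about 12 N, then it slides freely; tip is clear after 40 mm. 0.14 kg
- usb_charger: plug-in charger with a black rectangular head 30 x 46 x 30 mm (long side along the row), standing 37 mm above the box; in another socket, held in the same way; stays. Origin: tip of its plug, 40 mm below the box top
- night_light: plug-in night light with a round domed head 38 mm across, standing 42 mm above the box; in another socket, held in the same way; stays. Origin: tip of its plug, 40 mm below the box top
- pot_empty: the empty one of two alike white stoneware pots, 83 mm across outside, 75 mm inside, 50 mm high, floor 6 mm thick, loose, 0.35 kg. Origin: centre of its underside
- pot_salt: the other such pot, with the salt shaker in it. Origin: centre of its underside
- salt_shaker: bystander: shaker 44 mm across, 90 mm high, stands in a pot; origin: centre of its underside
- vanilla: bystander: small bottle 36 x 42 mm, 106 mm high, right of the power box; origin: centre of its underside
- dropper: bystander: small dropper bottle 34 mm across, 102 mm high; origin: centre of its underside
- pepper_mill: bystander: shaker 44 mm across, 90 mm high, behind the power box; origin: centre of its underside
Things that resemble listed ones, but are neither listed nor needed, are in the scene too. What is shaped like the torch but purple or yellow is not meant.

How it is judged (in metres and radians):
On the way, in this order (a step that is already met when the one before it is completed fails the run):
1. the rocker of the torch's socket is off while the torch is still plugged in ((((horizontal distance between torch and socket_left below 0.02 m and z of torch in the frame of power_box below 0.05 m) and value of joint rocker_left below -0.09 rad) or ((horizontal distance between torch and socket_mid below 0.02 m and z of torch in the frame of power_box below 0.05 m) and value of joint rocker_mid below -0.09 rad) or ((horizontal distance between torch and socket_right below 0.02 m and z of torch in the frame of power_box below 0.05 m) and value of joint rocker_right below -0.09 rad))), for 0.2 s.
2. the torch is clear of its socket (z of torch in the frame of power_box above 0.085 m), for 0.1 s.
At the end, for the whole second after the job is handed in: Torch plug end down in the empty pot (tip within 35 mm of its axis, under 25 mm above its underside, tilt under 0.8 rad), at rest, pot upright; its old socket has the rocker off (< -0.09 rad) and the cap shut (< 0.12 rad); charger and night light still in their sockets, switched on (((horizontal distance between usb_charger and socket_left below 0.02 m and z of usb_charger in the frame of power_box below 0.05 m) or (horizontal distance between night_light and socket_left below 0.02 m and z of night_light in the frame of power_box below 0.05 m) or (value of joint rocker_left below -0.09 rad and value of joint cap_left below 0.12 rad)) and ((horizontal distance between usb_charger and socket_mid below 0.02 m and z of usb_charger in the frame of power_box below 0.05 m) or (horizontal distance between night_light and socket_mid below 0.02 m and z of night_light in the frame of power_box below 0.05 m) or (value of joint rocker_mid below -0.09 rad and value of joint cap_mid below 0.12 rad)) and ((horizontal distance between usb_charger and socket_right below 0.02 m and z of usb_charger in the frame of power_box below 0.05 m) or (horizontal distance between night_light and socket_right below 0.02 m and z of night_light in the frame of power_box below 0.05 m) or (value of joint rocker_right below -0.09 rad and value of joint cap_right below 0.12 rad)) and ((horizontal distance between usb_charger and socket_left below 0.02 m and z of usb_charger in the frame of power_box below 0.05 m) or (horizontal distance between usb_charger and socket_mid below 0.02 m and z of usb_charger in the frame of power_box below 0.05 m) or (horizontal distance between usb_charger and socket_right below 0.02 m and z of usb_charger in the frame of power_box below 0.05 m)) and ((horizontal distance between night_light and socket_left below 0.02 m and z of night_light in the frame of power_box below 0.05 m) or (horizontal distance between night_light and socket_mid below 0.02 m and z of night_light in the frame of power_box below 0.05 m) or (horizontal distance between night_light and socket_right below 0.02 m and z of night_light in the frame of power_box below 0.05 m)) and horizontal distance between torch and pot_empty below 0.035 m and z of torch in the frame of pot_empty below 0.025 m and angle between torch's own z axis and vertical below 0.8 rad and angle between pot_empty's own z axis and vertical below 0.1 rad and linear speed of torch below 0.02 m/s); the robot touches nothing.
It fails at once if the torch is pulled with its socket still switched on ((horizontal distance between torch and socket_left below 0.02 m and z of torch in the frame of power_box between 0.05 and 0.09 m and value of joint rocker_left above -0.05 rad) or (horizontal distance between torch and socket_mid below 0.02 m and z of torch in the frame of power_box between 0.05 and 0.09 m and value of joint rocker_mid above -0.05 rad) or (horizontal distance between torch and socket_right below 0.02 m and z of torch in the frame of power_box between 0.05 and 0.09 m and value of joint rocker_right above -0.05 rad)).
It fails at once if the charger or the night light is pulled from its socket (not (((horizontal distance between usb_charger and socket_left below 0.02 m and z of usb_charger in the frame of power_box below 0.05 m) or (horizontal distance between usb_charger and socket_mid below 0.02 m and z of usb_charger in the frame of power_box below 0.05 m) or (horizontal distance between usb_charger and socket_right below 0.02 m and z of usb_charger in the frame of power_box below 0.05 m)) and ((horizontal distance between night_light and socket_left below 0.02 m and z of night_light in the frame of power_box below 0.05 m) or (horizontal distance between night_light and socket_mid below 0.02 m and z of night_light in the frame of power_box below 0.05 m) or (horizontal distance between night_light and socket_right below 0.02 m and z of night_light in the frame of power_box below 0.05 m)))).
It fails at once if the charger's or the night light's rocker is switched off ((((horizontal distance between usb_charger and socket_left below 0.02 m and z of usb_charger in the frame of power_box below 0.05 m) or (horizontal distance between night_light and socket_left below 0.02 m and z of night_light in the frame of power_box below 0.05 m)) and value of joint rocker_left below 0 rad) or (((horizontal distance between usb_charger and socket_mid below 0.02 m and z of usb_charger in the frame of power_box below 0.05 m) or (horizontal distance between night_light and socket_mid below 0.02 m and z of night_light in the frame of power_box below 0.05 m)) and value of joint rocker_mid below 0 rad) or (((horizontal distance between usb_charger and socket_right below 0.02 m and z of usb_charger in the frame of power_box below 0.05 m) or (horizontal distance between night_light and socket_right below 0.02 m and z of night_light in the frame of power_box below 0.05 m)) and value of joint rocker_right below 0 rad)).
It fails at once if the torch is dropped from more than about 4 cm (height (world z) of torch above 0.05 m and contact force between torch and anything else below 0.02 N).
It fails at once if a bystander is knocked over or pushed more than 4 cm (distance of any of salt_shaker, dropper, vanilla, pepper_mill, pot_empty, pot_salt from where it was at the start of the episode above 0.04 m or angle between any of salt_shaker, dropper, vanilla, pepper_mill's own z axis and vertical above 0.6 rad).
It also fails if it takes over 54 s, if anything falls off the work surface, if the arm or the gripper's body presses on something with over 40 N, if the wrist force passes 120 N, or if a joint passes its speed limit or range.

## Robot

A 6-joint arm with a two-finger parallel gripper is mounted at the origin on a cart in front of the work surface, level with it; the furniture and walls round the work are solid. World frame = base frame: x ahead of the robot, y to its left, z up, the work surface at z = 0. Lengths are in mm, angles in rad, forces in N, time in s.
With the tool pointing down it reaches from about 275 to 750 mm from the base axis. Payload 10.2 kg.
Tool frame: the origin (TCP) lies on the centre line of the jaws, within the pads' length; the fingertips stand 19 mm ahead of it and the grasp point (between the pads) is the TCP; z points along the fingers, y is the line along which they close (so a half turn about z gives the same grasp; the last joint's range is limited). The gripper opens to 85 mm and grips with 20 to 120 N. Pads are 22 mm wide; open, the fingers measure 114 mm over their backs; the gripper's body (76 mm by 85 mm) begins 54 mm behind the grasp point. The pads swing forward as they close: fully open they stand 13 mm farther back than shut.
Start: joints at [1.108, 0.313, 1.498, -0, 1.331, -0.223], TCP at [124.705, 509.98, 250.294] pointing down, gripper open.
Joint ranges: [-2.94, 2.94], [-0.97, 2.17], [0.19, 2.56], [-1.23, 4.37], [0.02, 3.11], [-2.88, 2.88]. Speed limits (rad/s): [2.39, 2.39, 3.01, 3.14, 3.14, 3.14].

## Interface

Orientations are given as a unit quaternion [w, x, y, z].
In Python, from rig import sense, capture, finish_job, regions_of, mark_of gives the robot as it stands.
- The arm moves only by the tool jog_arm, never from a script. Its argument "series" is text: rows parted by semicolons, each of 7 numbers parted by spaces: the shift along the tool's x, y, z in units of 0.4 m (1.0 is 0.4 m), then the turn, a rotation vector about the tool's x, y, z in units of pi/2 rad (1.0 is pi/2 rad), then the opening, from -1 (shut) to 1 (fully open). A call has 1 to 20 rows; each row is the pose to reach, as a shift and turn from the pose commanded when the call began, along the tool's axes at that moment; what a row does not reach only later rows make up. A row lasts 1/8 s, in which the tool goes at most 62.5 mm and 10.7 degrees, less where a joint would pass 70% of its speed; a pose out of reach is approached as far as the arm can. A call with a number of a shift or a turn outside -1 to 1 is refused whole. A call with a gripper value outside its range is refused whole. The fingers move at their own pace and stop on an object; "grip_force" is the grip in N (left out, the last holds). Time passes only in rows, so rows that repeat a pose let the fingers close. It gives the time, the measured TCP pose, the force, the opening and the grip force at its end, in the units of the state.
- sense(): the state, without advancing time (a new reading comes with each control period).
- capture(name): name is "scene" or "top"; returns a dict with "img" (480x640x3 uint8, red, green, blue), "intrinsics" (3x3 intrinsics, pixels), "R" (3x3) and "t" (3): a world point X has camera coordinates R X + t. Camera axes: x right, y down, z forward; pixel columns grow to the right and rows downward; lengths in mm; the calibration is good to about 2 mm. A picture is of the moment at which its call begins. There is no depth.
- finish_job(): hands the job in; it is judged then, once.
Trained networks look in a picture, given as the dict that the camera call returned (one of the last four; its "shot" number tells which), for a name from the list of things; names that differ only in an ending like _2 or _b are one class to them, and where a whole thing is asked for, a point or a joint stands for the part that bears it (a point fixed in the world has none). Each returns a list of dicts, best first, with "confidence" (0 to 1); they miss things now and then, are a little off and sometimes report something else, mostly with a low value. They report only what shows in the picture. A call takes as long as a camera call. They do not tell look-alikes from the thing itself.
- regions_of(label, picture): "region" (480x640 bool, what is visible of it) and "point" ([row, column] in pixels, amid what is visible of it).
- mark_of(label, picture): "point" ([row, column] in pixels: a listed point, or the origin of a listed thing).
The state is a dict: "time_s": time; "joints": joint angles; "dq": joint speeds; "tau": joint torques, N m; "eef_pos": TCP position; "ee_rot": TCP orientation; "force": force on the tool from outside, world axes, zero at the start; "wrist_torque": the same for the moment, N m; "grip_width": opening from 0.0 (shut) to 1.0 (fully open); "grip_force": force on a finger pad.
Only numpy, scipy, OpenCV 4.12 (cv2) and the standard library are available. Lean on these libraries where they do the work, as an engineer would, in place of code of your own. Each camera call takes 0.05 s, during which the arm holds its last target. There are 200 camera calls.

## Working session

There is one attempt and no reset: what is moved stays moved. The work goes in short steps, Python scripts to look and compute and a tool call to move; the robot and the scene stay as the last step left them, time stands still between calls to the robot, and variables do not carry over. Pictures are saved under pics/ and viewed, at most 10 in all, crops included, and the job is handed in when it is done.

Besides the shell and the picture viewer there is one more tool, called after "Emit:" as name(argument=value, ...) on one line, values as JSON. jog_arm: Moves the arm, as the interface text tells. Shifts and turns lie within -1 to 1; 1 stands for 0.4 m of shift or pi/2 rad of turn. Its arguments: {"type":"object","properties":{"series":{"type":"string"},"grip_force":{"type":"number"}},"required":["series"]}

```bash
mkdir -p pics
cat > h.py <<'E'
import numpy as np, cv2
from rig import sense, capture, finish_job, regions_of, mark_of
def proj(c,X):
    p=c["R"]@np.asarray(X,float)+c["t"]; q=c["intrinsics"]@p; return q[:2]/q[2]
def ray(c,rc):
    d=np.linalg.inv(c["intrinsics"])@[rc[1],rc[0],1.]; R=np.array(c["R"]); return -R.T@c["t"], R.T@d
def onz(c,rc,z):
    o,d=ray(c,rc); return o+d*(z-o[2])/d[2]
def tri(c1,p1,c2,p2):
    A=[];b=[]
    for c,p in((c1,p1),(c2,p2)):
        o,d=ray(c,p); d=d/np.linalg.norm(d); P=np.eye(3)-np.outer(d,d); A.append(P);b.append(P@o)
    return np.linalg.solve(sum(A),sum(b))
E
python3 - <<'E'
from h import *
np.set_printoptions(precision=1,suppress=True)
s=sense();print(s["time_s"],s["eef_pos"],s["ee_rot"],s["grip_width"])
a=capture("scene");b=capture("top")
for n,c in(("scene",a),("top",b)):
    cv2.imwrite(f"pics/{n}0.png",c["img"][:,:,::-1]); print(n,"cam",-np.array(c["R"]).T@c["t"])
for l in "power_box socket_left socket_mid socket_right rocker_left_near rocker_mid_near rocker_right_near torch usb_charger night_light pot_empty pot_salt vanilla dropper pepper_mill salt_shaker".split():
    print(l,[[(np.array(m["point"]),round(m["confidence"],2)) for m in mark_of(l,c)[:4]] for c in(a,b)])
E
```

```text
0.0 [124.6 509.8 249.7] [-0.   0.1  1.  -0. ] 0.9950438765601459
scene cam [ 179.1 -710.9  811.9]
top cam [ 374.8   38.2 1032.7]
power_box [[], [(array([279.5, 222.2]), 0.93)]]
socket_left [[(array([196.6, 261.6]), 0.89)], [(array([275. , 175.9]), 0.81)]]
socket_mid [[(array([211.6, 278.9]), 0.7)], [(array([269.9, 214.6]), 0.72)]]
socket_right [[(array([225. , 292.5]), 0.87)], [(array([262.8, 253.7]), 0.67)]]
rocker_left_near [[(array([231.2, 271.3]), 0.23)], [(array([309.2, 175.1]), 0.8)]]
rocker_mid_near [[(array([220.1, 255.1]), 0.52)], [(array([307.2, 219.8]), 0.69)]]
rocker_right_near [[(array([229.6, 274.1]), 0.46)], [(array([302.4, 258.5]), 0.63), (array([276.1, 380. ]), 0.61), (array([222. , 374.6]), 0.55), (array([264.2, 253.9]), 0.54)]]
torch [[(array([248.3, 351.5]), 0.91), (array([276.6, 326.4]), 0.76), (array([237.4, 293.8]), 0.74), (array([232. , 272.1]), 0.44)], [(array([211.5, 300.7]), 0.93), (array([265.8, 257.2]), 0.8), (array([267.3, 330.3]), 0.67), (array([268. , 215.4]), 0.67)]]
usb_charger [[(array([196.9, 262.2]), 0.75), (array([208.1, 260.3]), 0.54)], [(array([274.9, 185.7]), 0.91), (array([302. , 257.4]), 0.17)]]
night_light [[(array([220.7, 278.9]), 0.54)], [(array([272.2, 222.4]), 0.53)]]
pot_empty [[(array([388.7, 304.7]), 0.56)], [(array([358.8, 447.6]), 0.71)]]
pot_salt [[(array([315.8, 290.3]), 0.94), (array([219.2, 256. ]), 0.16)], []]
vanilla [[(array([310. , 345.8]), 0.57)], [(array([276.7, 379.9]), 0.84)]]
dropper [[(array([288.2, 379.2]), 0.81)], [(array([223.6, 376. ]), 0.67)]]
pepper_mill [[(array([224.5, 353.9]), 0.65)], [(array([181.5, 257.4]), 0.9), (array([268.6, 257.9]), 0.73)]]
salt_shaker [[(array([315.8, 286.7]), 0.72), (array([388.4, 304.5]), 0.2)], [(array([332. , 358.4]), 0.74)]]
```

View pics/scene0.png

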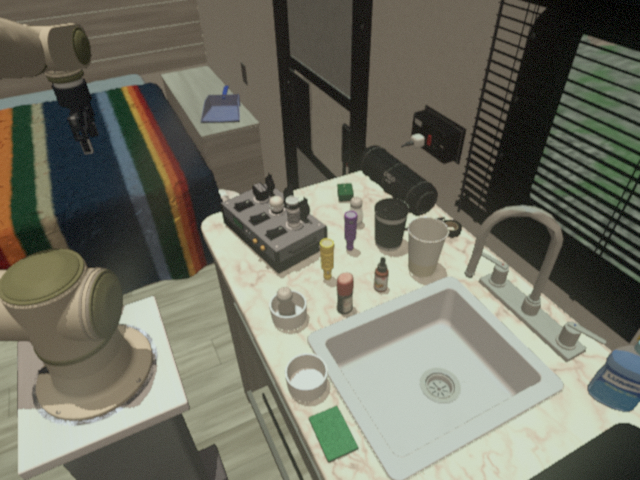

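View pics/top0.png

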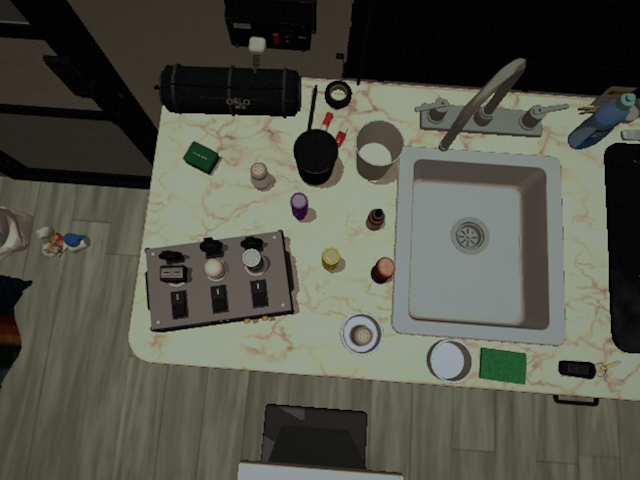

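The torch is the silver cylinder in the right socket, at about (row 258, col 252) in the top view. The charger is on the left, the night light in the middle, and the empty pot at (360, 449). Next I'll fit the box pose.

```bash
cat > fit.py <<'E'
from h import *
from scipy.optimize import least_squares
np.set_printoptions(precision=1,suppress=True)
a=capture("scene");b=capture("top")
loc={"socket_left":(0,76,83),"socket_mid":(0,0,83),"socket_right":(0,-76,83),"rocker_left_near":(-72,76,95),"rocker_mid_near":(-72,0,95),"rocker_right_near":(-72,-76,95),"power_box":(0,0,0),"usb_charger":(0,76,40),"night_light":(0,0,40)}
obs=[]
for l,p in loc.items():
    for c in(a,b):
        m=mark_of(l,c)
        if m and m[0]["confidence"]>.5: obs.append((l,c,p,np.array(m[0]["point"])[::-1]))
def W(q,p):
    C,S=np.cos(q[2]),np.sin(q[2]);return np.array([q[0]+C*p[0]-S*p[1],q[1]+S*p[0]+C*p[1],p[2]])
f=lambda q:np.concatenate([proj(c,W(q,p))-o for l,c,p,o in obs])
r=least_squares(f,[450,250,.1],loss="soft_l1",x_scale=[10,10,.1]);q=r.x
print(q[:2],"yaw %.4f"%q[2]); 
for (l,c,p,o),e in zip(obs,f(q).reshape(-1,2)):print(l,"scene" if c is a else "top",e)
np.save("q.npy",q)
# refine by box region corners in top
g=regions_of("power_box",b)[0]["region"].astype(np.uint8)
print(cv2.boxPoints(cv2.minAreaRect(cv2.findNonZero(g))))
print("proj corners top",[proj(b,W(q,p)) for p in((-98,-135,80),(63,-135,80),(63,135,80),(-98,135,80))])
im=b["img"][:,:,::-1].copy()
x0,y0=130,215;z=cv2.resize(im[y0:y0+130,x0:x0+175],None,fx=4.5,fy=4.5,interpolation=cv2.INTER_CUBIC)
def dr(p,col=(0,255,0)):
    u=(proj(b,W(q,p))-[x0,y0]+.5)*4.5; cv2.circle(z,tuple(int(v) for v in u),2,col,-1)
for p in((-98,-135,80),(63,-135,80),(63,135,80),(-98,135,80)):dr(p)
for p in loc.values():dr(p,(0,0,255))
for t in np.arange(0,6.28,.3):dr((16*np.cos(t),-76+16*np.sin(t),158),(255,255,0))
cv2.imwrite("pics/z1.png",z)
for l in("pot_empty","vanilla","dropper","salt_shaker","pepper_mill"):
    for c,n in((a,"s"),(b,"t")):
        print(l,n,[(onz(c,m["point"],0)[:2],round(m["confidence"],2)) for m in mark_of(l,c)[:2]])
for c,n in((a,"s"),(b,"t")):
    for m in regions_of("pot_empty",c)[:2]:
        ys,xs=np.nonzero(m["region"]);print("pot reg",n,m["confidence"],m["point"],xs.min(),xs.max(),ys.min(),ys.max(),onz(c,((ys.min()+ys.max())/2,(xs.min()+xs.max())/2),25))
E
python3 fit.py
```

```text
[508.  228.2] yaw 0.2381
socket_left top [ 0.4 -1.3]
socket_mid scene [-0.2 -1.6]
socket_mid top [-1.5 -2.3]
socket_right scene [-1.7 -4.5]
socket_right top [1.2 0.2]
rocker_left_near scene [ -47.5 -111.5]
rocker_left_near top [1.6 1.2]
rocker_mid_near top [-0.7 -0.6]
rocker_right_near top [4.1 1.8]
power_box scene [2.3 1.3]
power_box top [ 3.  -0.4]
usb_charger scene [-0.1  5.3]
usb_charger top [-1.1  0.5]
night_light scene [-1.1  0.9]
night_light top [-3.9 -2.9]
[[140.  244.2]
 [287.7 228. ]
 [297.6 317.5]
 [149.8 333.7]]
proj corners top [array([293.2, 308.7]), array([280.5, 226.9]), array([142.4, 248.7]), array([150.5, 332.1])]
pot_empty s [(array([ 365. , -241.2]), 0.57), (array([ 536. , -107.3]), 0.49)]
pot_empty t [(array([ 369.6, -237.4]), 0.76)]
vanilla s [(array([538.8, -97.9]), 0.79)]
vanilla t [(array([533. , -99.3]), 0.73)]
dropper s [(array([644.3, -84.2]), 0.78)]
dropper t [(array([646.6, -81.6]), 0.71), (array([531.2, -91.6]), 0.41)]
salt_shaker s [(array([405.7, -48. ]), 0.64)]
salt_shaker t [(array([408.9, -65.9]), 0.67), (array([529.4, -97.6]), 0.22)]
pepper_mill s [(array([555.6, 234.5]), 0.2)]
pepper_mill t [(array([710.6, 173.8]), 0.73)]
pot reg s 0.57 [378.7, 304.2] 285 327 354 401 [ 372.3 -234.    25. ]
pot reg t 0.83 [361.1, 448.6] 426 472 340 382 [ 370.2 -236.8   25. ]
pot reg t 0.75 [292.6, 258.4] 253 265 281 304 [475.7 147.2  25. ]
```

View pics/z1.png

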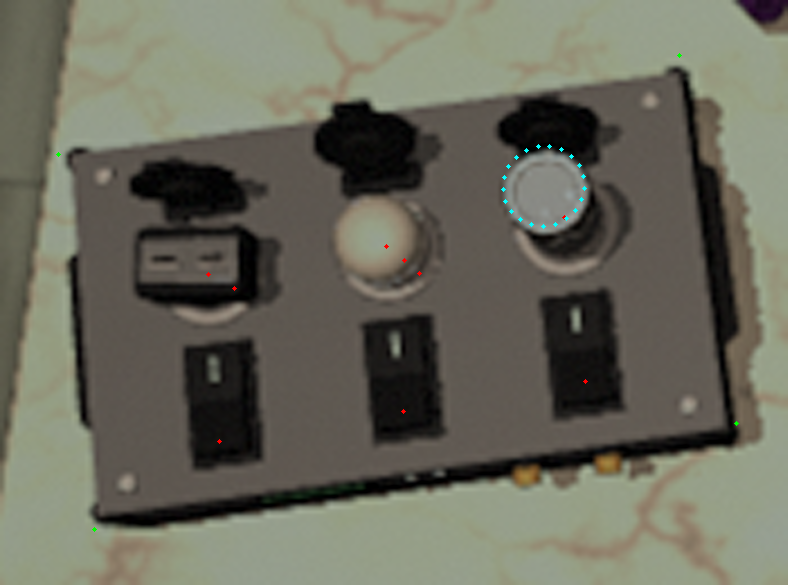

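```bash
cat > fit2.py <<'E'
from h import *
from scipy.optimize import least_squares
np.set_printoptions(precision=1,suppress=True)
b=capture("top");a=capture("scene")
Z=lambda u,v:np.array([u/4.5-.5+130,v/4.5-.5+215])
obs=[((63,135,80),Z(76,152)),((63,-135,80),Z(680,73)),((-98,-135,80),Z(732,430)),((-98,135,80),Z(98,510)),
((0,-76,158),Z(547,190)),((-56,76,93),Z(222,404)),((-56,0,93),Z(404,378)),((-56,-76,93),Z(582,354)),
((0,0,122),Z(377,236))]
def W(q,p):
    C,S=np.cos(q[2]),np.sin(q[2]);return np.array([q[0]+C*p[0]-S*p[1],q[1]+S*p[0]+C*p[1],p[2]])
f=lambda q:np.concatenate([proj(b,W(q,p))-o for p,o in obs])
q=least_squares(f,[508,228,.15],loss="soft_l1",x_scale=[10,10,.1]).x
print(q,"yaw %.4f"%q[2]);print(f(q).reshape(-1,2)); np.save("q.npy",q)
for n,p in(("sockR",(0,-76,83)),("rockRnear",(-72,-76,95)),("capRhinge",(30,-76,86)),("torchtop",(0,-76,158))):print(n,W(q,p))
im=a["img"][:,:,::-1].copy();x0,y0=205,160
z=cv2.resize(im[y0:y0+115,x0:x0+150],None,fx=5,fy=5,interpolation=cv2.INTER_CUBIC)
def dr(p,col):
    u=(proj(a,W(q,p))-[x0,y0]+.5)*5; cv2.circle(z,tuple(int(v) for v in u),2,col,-1)
for p,_ in obs:dr(p,(0,255,0))
for t in np.arange(0,6.28,.3):
    dr((16*np.cos(t),-76+16*np.sin(t),158),(255,255,0));dr((22.5*np.cos(t),-76+22.5*np.sin(t),83),(255,0,255))
cv2.imwrite("pics/z2.png",z)
E
python3 fit2.py
```

```text
[507.  225.7   0.2] yaw 0.2176
[[-2.2 -0.4]
 [ 1.9 -1.9]
 [ 1.5  0.9]
 [-0.7  3.7]
 [ 0.8  0.7]
 [-0.5 -0.2]
 [-0.4 -0.2]
 [ 0.4 -0.6]
 [-0.4 -0.4]]
sockR [523.4 151.5  83. ]
rockRnear [453.1 135.9  95. ]
capRhinge [552.7 158.   86. ]
torchtop [523.4 151.5 158. ]
```

View pics/z2.png

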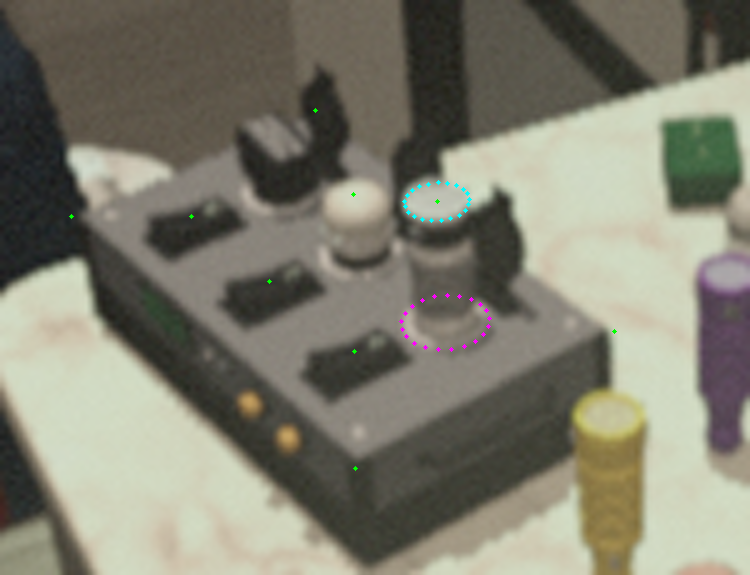

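```bash
cat > go.py <<'E'
from h import *
from scipy.spatial.transform import Rotation as Ro
import sys
np.set_printoptions(precision=4,suppress=True)
def W(p):
    q=np.load("q.npy");C,S=np.cos(q[2]),np.sin(q[2]);return np.array([q[0]+C*p[0]-S*p[1],q[1]+S*p[0]+C*p[1],p[2]])
YAW=np.load("q.npy")[2]
def to(X,yaw=None):
    """tool-frame units; yaw = angle of tool y from world y"""
    s=sense();w=s["ee_rot"];R=Ro.from_quat([w[1],w[2],w[3],w[0]]);
    t=""
    if yaw is not None:
        Rt=Ro.from_matrix(np.array([[-np.cos(yaw),-np.sin(yaw),0],[-np.sin(yaw),np.cos(yaw),0],[0,0,-1]]).T.T)
        t=(R.inv()*Rt).as_rotvec()/(np.pi/2)
    print(X,"shift",R.inv().apply(np.array(X)-s["eef_pos"])/400,"turn",t)
def st():
    s=sense();print(s["time_s"],s["eef_pos"],"F",s["force"],"gw",s["grip_width"],s["grip_force"],"j",s["joints"])
E
python3 - <<'E'
from go import *
st();print(Ro.from_quat(np.roll(sense()["ee_rot"],-1)).as_matrix())
p=W((-73,-76,0))
to([p[0],p[1],150],YAW);to([p[0],p[1],107],YAW)
E
```

```text
3.45 [124.7086 509.983  250.2922] F [ 0.7462 -0.2758  0.2407] gw 0.9970081277108396 0.0 j [ 1.1076  0.3129  1.4977  0.      1.331  -0.2234]
[[-0.9714  0.2375 -0.    ]
 [ 0.2375  0.9714  0.    ]
 [ 0.     -0.     -1.    ]]
[np.float64(452.1239024080811), np.float64(135.71982918546115), 150] shift [-1.0174 -0.7145  0.2507] turn [ 0.     -0.     -0.2912]
[np.float64(452.1239024080811), np.float64(135.71982918546115), 107] shift [-1.0174 -0.7145  0.3582] turn [ 0.     -0.     -0.2912]
```

Emit:
jog_arm(series="-0.98 -0.714 0 0 0 -0.291 -1;-0.98 -0.714 0 0 0 -0.291 -1;-0.98 -0.714 0 0 0 -0.291 -1;-0.98 -0.714 0 0 0 -0.291 -1;-0.98 -0.714 0 0 0 -0.291 -1;-0.98 -0.714 0 0 0 -0.291 -1;-0.98 -0.714 0 0 0 -0.291 -1;-0.98 -0.714 0.2 0 0 -0.291 -1;-0.98 -0.714 0.25 0 0 -0.291 -1;-0.98 -0.714 0.25 0 0 -0.291 -1;-0.98 -0.714 0.25 0 0 -0.291 -1", grip_force=40)

```text
time_s: 4.82
eef_pos: [438.0, 140.0, 151.8]
ee_rot: [0.001, -0.109, 0.994, 0.0]
force: [0.8, 0.4, 0.8]
grip_width: -0.001
grip_force: 0.0
```

Run:
```python
from go import *
st();p=W((-73,-76,0))
to([p[0],p[1],120],YAW);to([p[0],p[1],106],YAW)
a=capture("scene");cv2.imwrite("pics/p1.png",cv2.resize(a["img"][120:280,190:400,::-1],None,fx=3.5,fy=3.5))
```

```text
4.825 [437.9974 140.0471 151.7927] F [0.7956 0.3718 0.8017] gw -0.0005582237390500527 0.0 j [ 0.0537  0.2804  1.8216  0.0002  1.0378 -1.7349]
[np.float64(452.1239024080811), np.float64(135.71982918546115), 120] shift [-0.032  -0.0182  0.0795] turn [-0.0001  0.0012  0.0001]
[np.float64(452.1239024080811), np.float64(135.71982918546115), 106] shift [-0.0319 -0.0182  0.1145] turn [-0.0001  0.0012  0.0001]
```

View pics/p1.png

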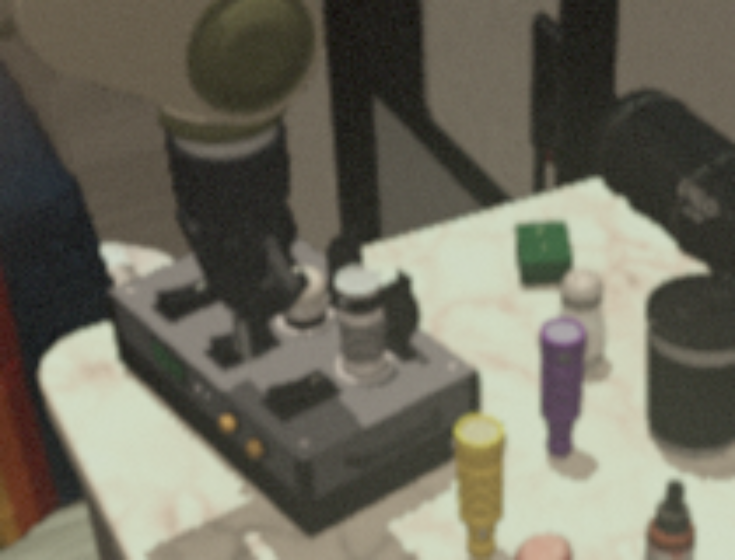

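Emit:
jog_arm(series="-0.032 -0.018 0.03 0 0 0 -1;-0.032 -0.018 0.06 0 0 0 -1;-0.032 -0.018 0.08 0 0 0 -1;-0.032 -0.018 0.09 0 0 0 -1;-0.032 -0.018 0.098 0 0 0 -1;-0.032 -0.018 0.106 0 0 0 -1")

```text
time_s: 5.62
eef_pos: [451.5, 135.2, 108.0]
ee_rot: [-0.0, -0.109, 0.994, -0.0]
force: [-3.9, -0.6, 5.5]
grip_width: -0.0
grip_force: 2.9
```

Run:
```python
from go import *
st();a=capture("scene");X=np.array(sense()["eef_pos"])-[0,0,19]
print(proj(a,X));u=proj(a,X).astype(int)
z=cv2.resize(a["img"][160:275,205:355,::-1],None,fx=5,fy=5,interpolation=cv2.INTER_CUBIC);v=(proj(a,X)-[205,160]+.5)*5
cv2.circle(z,tuple(v.astype(int)),3,(0,0,255),-1);cv2.imwrite("pics/p2.png",z)
```

```text
5.625 [451.5211 135.2284 107.969 ] F [-3.8744 -0.6034  5.4705] gw -8.073926773427592e-06 2.9069153673481196 j [ 0.0417  0.3707  1.8316 -0.0001  0.9396 -1.7465]
[269.6809 234.2409]
```

View pics/p2.png

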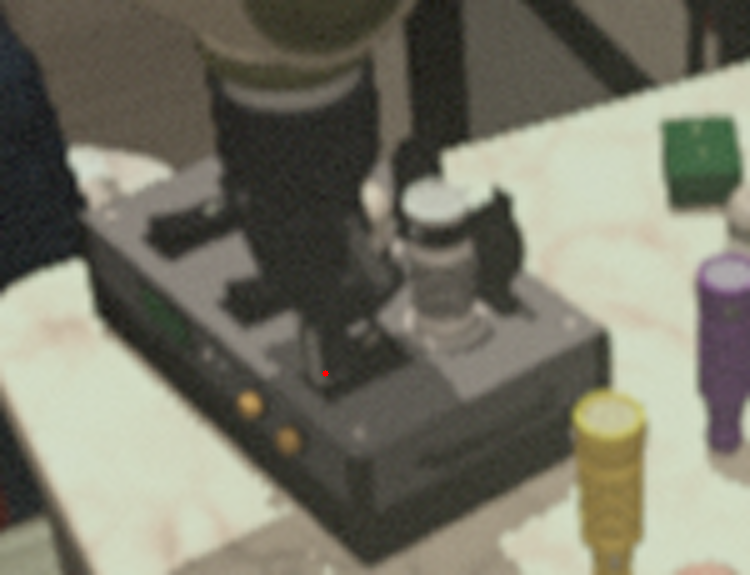

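Emit:
jog_arm(series="0 0 0.005 0 0 0 -1;0 0 0.01 0 0 0 -1;0 0 0.014 0 0 0 -1;0 0 0.014 0 0 0 -1")

```text
time_s: 6.18
eef_pos: [451.7, 135.2, 106.8]
ee_rot: [0.001, -0.109, 0.994, -0.0]
force: [-25.8, -2.9, 59.6]
grip_width: -0.001
grip_force: 30.4
```

Emit:
jog_arm(series="0 0 -0.02 0 0 0 -1;0 0 -0.15 0 0 0 -0.5;0 0 -0.29 0 0 0 0.5;-0.1 0 -0.29 0 0 0 0.5;-0.18 0 -0.29 0 0 0 0.5;-0.18 0 -0.29 0 0 0 0.5;-0.18 0 -0.29 0 0 0 0.5")

```text
time_s: 7.05
eef_pos: [521.5, 150.7, 218.0]
ee_rot: [-0.0, -0.108, 0.994, 0.0]
force: [-0.0, 0.1, -0.7]
grip_width: 0.747
grip_force: 0.0
```

Run:
```python
from go import *
st();p=W((0,-76,0))
to([p[0],p[1],141],YAW)
a=capture("scene")
z=cv2.resize(a["img"][160:275,205:355,::-1],None,fx=5,fy=5,interpolation=cv2.INTER_CUBIC);cv2.imwrite("pics/p3.png",z)
```

```text
7.05 [521.5293 150.6658 217.9954] F [-0.0244  0.0828 -0.6725] gw 0.7469593831660358 0.0 j [ 0.0653  0.3786  1.4925  0.      1.2712 -1.7228]
[np.float64(523.4024150358916), np.float64(151.47970347325503), 141] shift [-0.0051  0.001   0.1925] turn [ 0.0001 -0.0004 -0.0002]
```

View pics/p3.png

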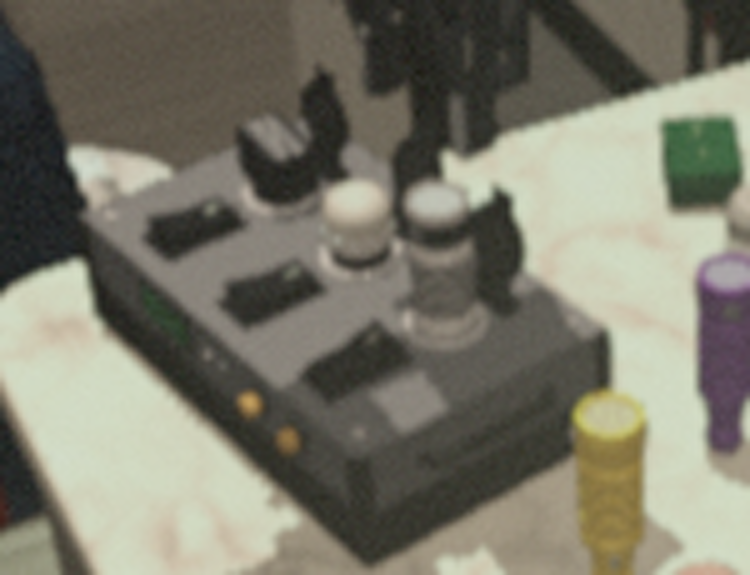

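Emit:
jog_arm(series="-0.005 0.001 0.05 0 0 0 0.5;-0.005 0.001 0.12 0 0 0 0.5;-0.005 0.001 0.17 0 0 0 0.5;-0.005 0.001 0.195 0 0 0 0.5;-0.005 0.001 0.195 0 0 0 0.5;-0.005 0.001 0.195 0 0 0 -1;-0.005 0.001 0.195 0 0 0 -1;-0.005 0.001 0.195 0 0 0 -1;-0.005 0.001 0.195 0 0 0 -1;-0.005 0.001 0.195 0 0 0 -1", grip_force=70)

```text
time_s: 8.35
eef_pos: [524.3, 151.8, 141.3]
ee_rot: [0.001, -0.108, 0.994, 0.0]
force: [-0.8, 1.8, 6.1]
grip_width: 0.359
grip_force: 68.8
```

Emit:
jog_arm(series="0 0 -0.015 0 0 0 -1;0 0 -0.03 0 0 0 -1;0 0 -0.05 0 0 0 -1;0 0 -0.08 0 0 0 -1;0 0 -0.11 0 0 0 -1;0 0 -0.15 0 0 0 -1;0 0 -0.2 0 0 0 -1;0 0 -0.26 0 0 0 -1;0 0 -0.32 0 0 0 -1;0 0 -0.32 0 0 0 -1")

```text
time_s: 9.6
eef_pos: [524.4, 151.6, 270.6]
ee_rot: [0.002, -0.108, 0.994, -0.0]
force: [-0.4, -0.3, -2.1]
grip_width: 0.353
grip_force: 72.7
```

Run:
```python
from go import *
st();a=capture("scene");b=capture("top")
for c,n in((a,"s"),(b,"t")):
    print("torch",n,[(np.array(m["point"]),round(m["confidence"],2)) for m in mark_of("torch",c)[:4]])
    print("pot",[(onz(c,m["point"],0)[:2],round(m["confidence"],2)) for m in mark_of("pot_empty",c)[:2]])
    X=np.array(sense()["eef_pos"]);print(proj(c,X-[0,0,101])[::-1],proj(c,X+[0,0,17])[::-1])
cv2.imwrite("pics/p4.png",cv2.resize(a["img"][50:290,190:420,::-1],None,fx=2.4,fy=2.4))
for yaw in(-.6,-.3,0,YAW):to([370,-237,260],yaw)
```

```text
9.6 [524.4312 151.6138 270.5928] F [-0.3631 -0.3067 -2.147 ] gw 0.3530157487577893 72.7270495891571 j [ 0.0667  0.3433  1.4027  0.      1.3912 -1.7214]
torch s [(array([249.1, 349.6]), 0.76), (array([195.1, 291. ]), 0.73), (array([278.4, 324.8]), 0.62)]
pot [(array([ 366.9517, -246.2651]), 0.79)]
[197.0323 291.7714] [154.1949 288.7046]
torch t [(array([212.4, 299.6]), 0.92), (array([266.7, 329.8]), 0.53), (array([257.1, 250.5]), 0.45)]
pot [(array([ 372.2521, -238.1426]), 0.66)]
[256.3895 251.2901] [242.5694 242.5331]
[370, -237, 260] shift [ 0.5844 -0.8656  0.0194] turn [-0.0003 -0.001   0.5203]
[370, -237, 260] shift [ 0.5844 -0.8656  0.0194] turn [-0.0001 -0.001   0.3293]
[370, -237, 260] shift [ 0.5844 -0.8656  0.0194] turn [ 0.     -0.001   0.1383]
[370, -237, 260] shift [ 0.5844 -0.8656  0.0194] turn [ 0.0001 -0.001  -0.0002]
```

View pics/p4.png

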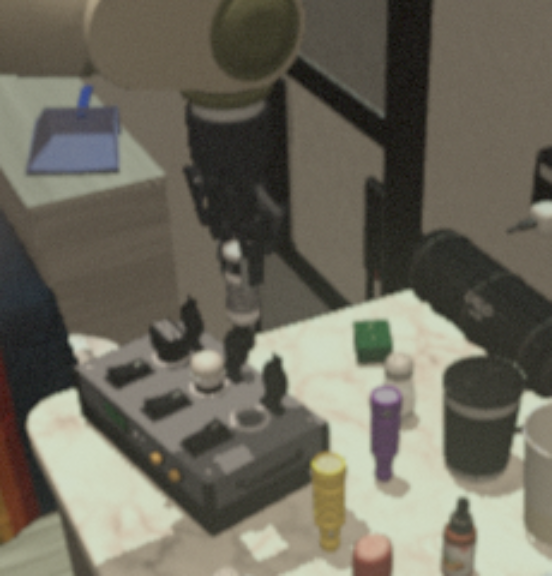

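Emit:
jog_arm(series="0.03 -0.04 0 0 0 0.03 -1;0.09 -0.13 0 0 0 0.1 -1;0.16 -0.23 0 0 0 0.17 -1;0.23 -0.34 0 0 0 0.24 -1;0.3 -0.45 0 0 0 0.31 -1;0.37 -0.55 0 0 0 0.37 -1;0.44 -0.65 0 0 0 0.43 -1;0.5 -0.74 0 0 0 0.48 -1;0.55 -0.82 0 0 0 0.52 -1;0.575 -0.85 0 0 0 0.52 -1;0.584 -0.866 0.02 0 0 0.52 -1;0.584 -0.866 0.02 0 0 0.52 -1;0.584 -0.866 0.02 0 0 0.52 -1")

```text
time_s: 11.52
eef_pos: [370.8, -236.3, 260.2]
ee_rot: [-0.0, 0.295, 0.956, 0.0]
force: [1.0, -0.1, -2.4]
grip_width: 0.358
grip_force: 72.8
```

Run:
```python
from go import *
st();a=capture("scene");b=capture("top");X=np.array(sense()["eef_pos"])
for c,n in((a,"s"),(b,"t")):
    print("torch",n,[(np.array(m["point"]),round(m["confidence"],2)) for m in mark_of("torch",c)[:4]],proj(c,X-[0,0,101])[::-1])
    print("pot",[(onz(c,m["point"],0)[:2],round(m["confidence"],2)) for m in mark_of("pot_empty",c)[:2]])
cv2.imwrite("pics/p5.png",cv2.resize(a["img"][230:430,220:420,::-1],None,fx=2.8,fy=2.8))
to([370,-238,111]);to([370,-238,125])
```

```text
11.525 [ 370.8056 -236.303   260.2401] F [ 0.9752 -0.0919 -2.3527] gw 0.3579354013764649 72.77467131614685 j [-0.8352  0.1149  1.7183  0.0002  1.3087 -1.808 ]
torch s [(array([247.6, 351. ]), 0.77), (array([336., 304.]), 0.74), (array([277.8, 326.5]), 0.67)] [335.6242 302.859 ]
pot [(array([ 370.5868, -241.4109]), 0.67)]
torch t [(array([213.9, 300.2]), 0.82), (array([358.9, 470.9]), 0.61), (array([267.7, 332.1]), 0.56)] [362.6919 470.4703]
pot [(array([ 370.5486, -236.3709]), 0.77)]
[370, -238, 111] shift [-0.0003 -0.0031  0.3735] turn 
[370, -238, 125] shift [-0.0003 -0.0031  0.3385] turn
```

View pics/p5.png

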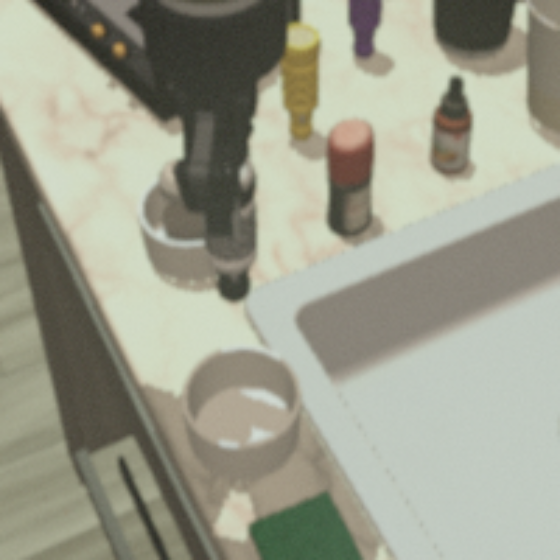

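Emit:
jog_arm(series="0 -0.003 0.04 0 0 0 -1;0 -0.003 0.11 0 0 0 -1;0 -0.003 0.18 0 0 0 -1;0 -0.003 0.25 0 0 0 -1;0 -0.003 0.3 0 0 0 -1;0 -0.003 0.34 0 0 0 -1;0 -0.003 0.36 0 0 0 -1;0 -0.003 0.37 0 0 0 -1;0 -0.003 0.376 0 0 0 -1;0 -0.003 0.378 0 0 0 -1;0 -0.003 0.378 0 0 0 -1")

```text
time_s: 13.2
eef_pos: [369.9, -238.2, 109.3]
ee_rot: [0.0, 0.295, 0.955, -0.0]
force: [-0.4, -0.8, -1.7]
grip_width: 0.354
grip_force: 72.8
```

Emit:
jog_arm(series="0 0 0.003 0 0 0 -1;0 0 0.006 0 0 0 -1;0 0 0.008 0 0 0 -1;0 0 0.008 0 0 0 -1")

```text
time_s: 13.7
eef_pos: [370.3, -238.5, 107.2]
ee_rot: [0.001, 0.295, 0.955, -0.0]
force: [-0.8, 2.9, 13.9]
grip_width: 0.358
grip_force: 74.8
```

Emit:
jog_arm(series="0 0 -0.002 0 0 0 -1;0 0 -0.002 0 0 0 -0.1;0 0 -0.002 0 0 0 0.2;0 0 -0.002 0 0 0 0.6;0 0 -0.002 0 0 0 0.6;0 0 -0.06 0 0 0 0.6;0 0 -0.16 0 0 0 0.6;0 0 -0.28 0 0 0 0.6;0 0 -0.4 0 0 0 0.6;0 0 -0.4 0 0 0 0.6")

```text
time_s: 14.95
eef_pos: [370.6, -238.9, 268.8]
ee_rot: [0.003, 0.295, 0.955, -0.002]
force: [-0.7, -1.1, -0.1]
grip_width: 0.8
grip_force: 0.0
```

Run:
```python
from go import *
st();a=capture("scene")
print([(onz(a,m["point"],6)[:2],round(m["confidence"],2)) for m in mark_of("torch",a)[:4]])
z1=cv2.resize(a["img"][300:420,250:370,::-1],None,fx=3.2,fy=3.2);z2=cv2.resize(a["img"][170:290,210:330,::-1],None,fx=3.2,fy=3.2)
cv2.imwrite("pics/p6.png",np.hstack([z1,z2]))
```

```text
14.95 [ 370.5592 -238.8688  268.8357] F [-0.7078 -1.1259 -0.077 ] gw 0.8000976502002891 0.0 j [-0.8395  0.1071  1.7042  0.      1.3237 -1.811 ]
[(array([544.9422,  15.5889]), 0.74), (array([ 369.095 , -241.8452]), 0.58)]
```

View pics/p6.png

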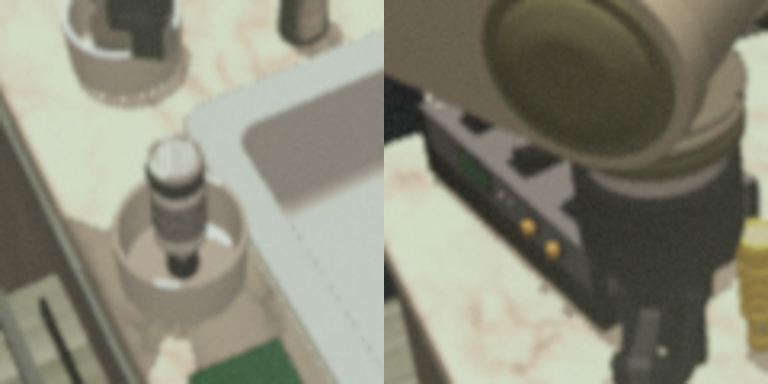

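Run:
```python
from go import *
p=W((88,-76,0));to([p[0],p[1],260],YAW)
```

```text
[np.float64(609.3271973817453), np.float64(170.47790809415721), 260] shift [0.0814 1.1811 0.0136] turn [ 0.0002 -0.0002 -0.5202]
```

Emit:
jog_arm(series="0 0.1 0 0 0 -0.05 -1;0.01 0.25 0 0 0 -0.12 -1;0.025 0.4 0 0 0 -0.2 -1;0.04 0.55 0 0 0 -0.28 -1;0.05 0.7 0 0 0 -0.36 -1;0.06 0.85 0 0 0 -0.44 -1;0.08 0.99 0 0 0 -0.52 -1;0.08 0.99 0 0 0 -0.52 -1;0.08 0.99 0 0 0 -0.52 -1;0.08 0.99 0 0 0 -0.52 -1")

```text
time_s: 16.3
eef_pos: [566.5, 105.8, 265.5]
ee_rot: [-0.0, -0.107, 0.994, -0.0]
force: [-0.4, -0.0, 0.2]
grip_width: -0.0
grip_force: 0.0
```

Run:
```python
from go import *
st();p=W((88,-76,0));to([p[0],p[1],260],YAW);to([p[0],p[1],149],YAW)
b=capture("scene");cv2.imwrite("pics/p7.png",cv2.resize(b["img"][160:275,205:355,::-1],None,fx=5,fy=5))
```

```text
16.3 [566.4673 105.8395 265.532 ] F [-0.3603 -0.0243  0.1644] gw -0.0004925681001375105 0.0 j [-0.0184  0.4178  1.3098 -0.0002  1.4148 -1.8046]
[np.float64(609.3271973817453), np.float64(170.47790809415721), 260] shift [-0.1392  0.135   0.0137] turn [ 0.     -0.0005 -0.0014]
[np.float64(609.3271973817453), np.float64(170.47790809415721), 149] shift [-0.1395  0.135   0.2912] turn [ 0.     -0.0005 -0.0014]
```

Emit:
jog_arm(series="-0.07 0.07 0 0 0 0 -1;-0.139 0.135 0.01 0 0 0 -1;-0.139 0.135 0.04 0 0 0 -1;-0.139 0.135 0.12 0 0 0 -1;-0.139 0.135 0.21 0 0 0 -1;-0.139 0.135 0.27 0 0 0 -1;-0.139 0.135 0.29 0 0 0 -1;-0.139 0.135 0.29 0 0 0 -1")

```text
time_s: 17.35
eef_pos: [609.4, 170.9, 150.2]
ee_rot: [0.0, -0.108, 0.994, -0.0]
force: [0.7, -0.4, -0.3]
grip_width: 0.003
grip_force: 0.0
```

Run:
```python
from go import *
st()
for x,z in((88,149),(49,149),(33,149),(18.5,144),(9,137),(2,127.5),(-2.5,116.6),(-4,109),(-4,104)):
    p=W((x,-76,0));to([p[0],p[1],z],YAW)
```

```text
17.35 [609.4171 170.9462 150.2463] F [ 0.686  -0.389  -0.3012] gw 0.002807740904052349 0.0 j [ 0.0887  0.6339  1.2742 -0.0001  1.2334 -1.6985]
[np.float64(609.3271973817453), np.float64(170.47790809415721), 149] shift [ 0.0005 -0.0011  0.0031] turn [-0.0001  0.     -0.0008]
[np.float64(571.2468961148329), np.float64(162.05824922807557), 149] shift [ 0.098  -0.0012  0.0031] turn [-0.0001  0.     -0.0008]
[np.float64(555.6242084155867), np.float64(158.60403020609334), 149] shift [ 0.138  -0.0013  0.0031] turn [-0.0001  0.     -0.0008]
[np.float64(541.4661476881449), np.float64(155.47364421742196), 144] shift [ 0.1742 -0.0013  0.0156] turn [-0.0001  0.     -0.0008]
[np.float64(532.1901768667176), np.float64(153.42270167312), 137] shift [ 0.198  -0.0013  0.0331] turn [-0.0001  0.     -0.0008]
[np.float64(525.3552509982974), np.float64(151.9114808510028), 127.5] shift [ 0.2155 -0.0013  0.0569] turn [-0.0001  0.     -0.0008]
[np.float64(520.9613700828844), np.float64(150.93998175107032), 116.6] shift [ 0.2267 -0.0014  0.0841] turn [-0.0001  0.     -0.0008]
[np.float64(519.49674311108), np.float64(150.61614871775947), 109] shift [ 0.2305 -0.0014  0.1031] turn [-0.0001  0.     -0.0008]
[np.float64(519.49674311108), np.float64(150.61614871775947), 104] shift [ 0.2305 -0.0014  0.1156] turn [-0.0001  0.     -0.0008]
```

Emit:
jog_arm(series="0.06 -0.001 0.003 0 0 0 -1;0.098 -0.001 0.003 0 0 0 -1;0.12 -0.001 0.003 0 0 0 -1;0.138 -0.001 0.003 0 0 0 -1;0.156 -0.001 0.009 0 0 0 -1;0.174 -0.001 0.016 0 0 0 -1;0.186 -0.001 0.024 0 0 0 -1;0.198 -0.001 0.033 0 0 0 -1;0.207 -0.001 0.045 0 0 0 -1;0.215 -0.001 0.057 0 0 0 -1;0.222 -0.001 0.07 0 0 0 -1;0.227 -0.001 0.084 0 0 0 -1;0.23 -0.001 0.094 0 0 0 -1;0.23 -0.001 0.1 0 0 0 -1;0.23 -0.001 0.1 0 0 0 -1")

```text
time_s: 19.23
eef_pos: [519.7, 151.4, 109.7]
ee_rot: [-0.0, -0.108, 0.994, -0.0]
force: [-0.9, -0.7, -0.7]
grip_width: -0.002
grip_force: 0.0
```

Emit:
jog_arm(series="0 0 0.003 0 0 0 -1;0 0 0.006 0 0 0 -1;0 0 0.009 0 0 0 -1;0 0 0.009 0 0 0 -1")

```text
time_s: 19.73
eef_pos: [519.7, 151.4, 107.3]
ee_rot: [0.0, -0.109, 0.994, -0.0]
force: [-4.2, -1.0, 9.8]
grip_width: 0.002
grip_force: 5.0
```

Emit:
jog_arm(series="0 0 0.005 0 0 0 -1;0 0 0.009 0 0 0 -1;0 0 0.009 0 0 0 -1;0 0 -0.05 0 0 0 -1;0 0 -0.2 0 0 0 -1;0 0 -0.35 0 0 0 -1;0.1 0 -0.4 0 0 0 -1;0.3 0.1 -0.4 0 0 0 -1;0.4 0.2 -0.4 0 0 0 -1;0.4 0.3 -0.4 0 0 0 -1;0.4 0.3 -0.4 0 0 0 -1;0.4 0.3 -0.4 0 0 0 -1")

```text
time_s: 21.22
eef_pos: [337.8, 233.9, 266.3]
ee_rot: [0.0, -0.109, 0.994, -0.0]
force: [-0.5, -0.5, -1.6]
grip_width: -0.001
grip_force: 0.0
```

Run:
```python
from go import *
st();a=capture("scene");b=capture("top")
np.set_printoptions(precision=1,suppress=True)
for l in("cap_right","cap_mid","cap_left"):
  for c,n in((a,"s"),(b,"t")):
    for m in regions_of(l,c)[:4]:
        ys,xs=np.nonzero(m["region"]);print(l,n,round(m["confidence"],2),m["point"],xs.min(),xs.max(),ys.min(),ys.max())
for c in(a,b):
    g=cv2.cvtColor(c["img"],cv2.COLOR_RGB2GRAY)
    for nm,P in(("flat disc",[(15*np.cos(t),-76+15*np.sin(t),89) for t in np.arange(0,6.3,.8)]+[(0,-76,89)]),("open pos",[(36,-76,z) for z in(110,120,130)])):
        print(nm,[int(g[int(v),int(u)]) for u,v in(proj(c,W(p)) for p in P)])
    print("torch",[(onz(c,m["point"],6)[:2],round(m["confidence"],2)) for m in mark_of("torch",c)[:4]])
    print("pot",[(onz(c,m["point"],0)[:2],round(m["confidence"],2)) for m in mark_of("pot_empty",c)[:2]])
    print("vanilla",[(onz(c,m["point"],0)[:2],round(m["confidence"],2)) for m in mark_of("vanilla",c)[:2]])
```

```text
21.225 [337.8211 233.9346 266.3054] F [-0.4584 -0.4637 -1.5943] gw -0.0007121779577121077 0.0 j [ 0.3189  0.0432  1.7804 -0.0003  1.3178 -1.4696]
cap_right t 0.7 [264.5, 254.7] 245 266 247 279
cap_mid s 0.52 [198.7, 286.1] 283 294 185 206
cap_mid s 0.36 [203.8, 276.7] 270 283 197 214
cap_mid t 0.69 [246.0, 212.9] 200 222 238 255
cap_mid t 0.51 [284.1, 223.4] 145 294 231 329
cap_left s 0.6 [183.4, 270.1] 265 274 174 193
cap_left t 0.76 [258.1, 169.1] 159 181 250 261
flat disc [94, 96, 84, 65, 65, 82, 92, 90, 136]
open pos [175, 212, 213]
torch [(array([ 369.4, -236.2]), 0.9), (array([647.5,  75.6]), 0.88), (array([541.4,   3.3]), 0.76)]
pot [(array([ 370.7, -243. ]), 0.93)]
vanilla [(array([538.7, -93.3]), 0.75)]
flat disc [28, 32, 60, 27, 27, 27, 26, 25, 93]
open pos [91, 91, 91]
torch [(array([ 371.8, -237.7]), 0.79), (array([651.1,  79.5]), 0.73), (array([545.3,   6.4]), 0.59), (array([459.6, 146.3]), 0.53)]
pot [(array([ 365. , -240.9]), 0.98)]
vanilla [(array([534.7, -96.7]), 0.93)]
```

```bash
python3 -c "
from rig import finish_job;print(finish_job())"
```

```text
the job is handed in; nothing more can be done
None
```

The job is handed in, with no verdict shown: the right rocker is off, the torch stands in the empty pot, and the cap is pressed flat over its socket (checked by contact force and the top view, not by eye); nothing else was seen to move.

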